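# Drive the self-tapping knob into the sugar box lid

### The arm

A 6-joint arm with a two-finger parallel gripper is mounted at the origin on the work surface; the furniture and walls round the work are solid. World frame = base frame: x ahead of the robot, y to its left, z up, the work surface at z = 0. Lengths are in mm, angles in degrees, forces in N, time in s.
With the tool pointing down it reaches from about 350 to 850 mm from the base axis. Payload 8.1 kg.
Tool frame: the origin (TCP) lies midway between the tips of the shut fingers; the grasp point (between the pads) lies 19 mm behind it (r.grasp_offset is the distance from the TCP to the grasp point, in mm); z points along the fingers, x is the direction in which the jaws open and shut, and the axes are right-handed (so a half turn about z gives the same grasp; the last joint's range is limited). The gripper opens to 85 mm and grips with 20 to 120 N. Pads are 22 mm wide; open, the fingers measure 114 mm over their backs; the gripper's body (76 mm by 85 mm) begins 54 mm behind the grasp point. The pads swing forward as they close: fully open they stand 13 mm farther back than shut.
Start: joints at [-71.242, 7.471, 85.268, -0, 87.261, -4.893], TCP at [240.725, -549.597, 231.292] pointing down, gripper open.
Joint ranges: [-169.43, 169.43], [-51.17, 129.36], [1.28, 143.12], [-76.62, 256.62], [0, 156.53], [-152.29, 152.29]. Speed limits (degrees/s): [136.94, 136.94, 159.86, 180, 180, 180].

### API

Orientations are given as [roll, pitch, yaw] about the fixed x, y, z axes, in that order (R = Rz(yaw) Ry(pitch) Rx(roll)).
In Python, from bench import r, optics, hand_in gives the robot as it stands.
- The arm moves only by the shell command python3 -m pendant 'ROWS' [FORCE]. ROWS is JSON, a list of rows, each a list of 5 numbers: the opening, from 0 (shut) to 1 (fully open), then the shift along the tool's x, y, z in mm, then the turn about the tool's z in degrees. A call has 1 to 10 rows; each row shifts and turns the commanded pose from where the row before left it, along the tool's axes as they then stand; what a row does not reach is not made up. A row lasts 1/10 s, in which the tool goes at most 50 mm and 8.59 degrees, less where a joint would pass 70% of its speed; a pose out of reach is approached as far as the arm can. A call with a gripper value outside its range is refused whole. The fingers move at their own pace and stop on an object; FORCE is the grip in N (left out, the last holds). Time passes only in rows, so rows that do not move let the fingers close. It gives the time, the measured TCP pose, the force and the opening at its end, in the units of the state.
- r.sense(): the state, without advancing time (a new reading comes with each control period).
- optics.snapshot(name): name is "scene" or "top" or "wrist"; returns (picture, depth): 420x560x3 uint8, blue, green, red; 420x560 float32, mm along the optical axis (not along the pixel's ray), 0 where there is no reading.
- optics.camera_params(name): a dict with "camera_matrix" (3x3 intrinsics, pixels), "eye" and "orientation" of the camera in the world. Camera axes: x right, y down, z forward; pixel columns grow to the right and rows downward; lengths in mm; the calibration is good to about 2 mm. A picture is of the moment at which its call begins: read the wrist's pose just before it. camera_params takes no time and is no camera call; for the wrist camera it gives the pose at the moment of the call.
- hand_in(): hands the job in, once; it reports no verdict.
Trained networks look in the newest picture that a camera, given by its name, has taken for a name from the list of things; names that differ only in an ending like _2 or _b are one class to them, and where a whole thing is asked for, a point or a joint stands for the part that bears it (a point fixed in the world has none). Each returns a list of dicts, best first, with "score" (0 to 1); they miss things now and then, are a little off and sometimes report something else, mostly with a low value. They report only what shows in the picture. A call takes as long as a camera call. They do not tell look-alikes from the thing itself.
- optics.search_frame(camera, query): "at" ([x, y, z] in mm, in world coordinates, good to about 4 mm: the middle of the surface that is visible of it).
The state is a dict: "time": time; "joint_pos": joint angles; "qd": joint speeds; "joint_efforts": joint torques, N m; "tool_pos": TCP position; "tcp_rot": TCP orientation; "ft_force": force on the tool from outside, world axes, zero at the start; "wrist_torque": the same for the moment, N m; "finger_gap": finger opening in mm.
Only numpy, scipy, OpenCV 4.12 (cv2) and the standard library are available. Lean on these libraries where they do the work, as an engineer would, in place of code of your own. Each camera call takes 0.05 s, during which the arm holds its last target. There are 200 camera calls.

### The job

Take the red knob out of the wooden spares block, set its self-tapping screw in the pilot hole of the sugar box lid, and screw it in clockwise, pressing down firmly so that the thread bites but not so hard that the lid splits (stay under 25 N), until its steel flange sits fully home, flat on the lid. Let go of it and leave the glasses, stirrer cup, tamper and pitcher where they stand.

Things in the scene. Friction and masses are not known exactly. Their poses are not given: they have to be found in the camera images.
- knob: Red cylinder 34 mm across, 33 mm tall, white bar on top, over a round steel flange 28 mm across, 5 mm thick (38 mm above the flange's underside). Below, a steel self-tapping screw, 9 mm across, 24 mm long, blunt point, tapered over the last 8 mm. About 0.1 kg. Origin: centre of the flange's underside; z up along the axis. Starts upright in the spares block's middle hole, flange on the block.
- tip (a point): Point of the screw, 24 mm below the flange's underside. Pressed with less than about 9 to 12 N it only spins; pressed with 15 to 20 N it bites and sinks 1 mm per radian of clockwise turn (seen from above). Pressing alone does not sink it. Let go, it stays in the hole, leaning 5 degrees at most. With the flange down on the lid, further turning does no harm.
- box: White enamel sugar box with a blue rim, 130 x 130 mm, walls to 66 mm, fixed to the table, with a wooden lid 134 x 134 mm whose top is 80 mm above the table. Origin: centre of the underside.
- pilot (a point): Centre of the pilot hole's mouth, mid-lid, level with the lid's top; z up. Hole 10.5 mm across, chamfered. At first the screw drops in until its flange is 2.6 to 3.4 mm above the lid (differs between starts) and its point meets uncut wood. The lid lies on a firm rubber seal: it gives 1 mm per 30 N of push and springs back. Once home the flange springs back 0.7 mm at most.
- caddy: Dark wooden spares block, 90 x 90 x 40 mm, fixed; the knob stands in its middle hole (12 mm across, 30 mm deep), four empty small holes near the corners. Origin: centre of the underside.
- shot_a: Shot glass, 50 mm across, 64 mm tall, loose; a bystander. Origin: centre of its underside.
- shot_b: Shot glass, 50 mm across, 64 mm tall, loose; a bystander. Origin: centre of its underside.
- stir_cup: White cup of wooden stirrers, 70 mm across, 126 mm tall, loose; a bystander. Origin: centre of its underside.
- tamper_table: Coffee tamper with a brown wooden handle, 58 mm across, 95 mm tall, loose; a bystander. Origin: centre of its underside.
- pitcher_small: Small steel milk pitcher, 102 x 68 x 88 mm, loose; a bystander. Origin: centre of its underside.
There are look-alikes about, which are no part of the job. Of the things like the box, leave any that is green; of the rest the smaller one is meant. Of the things that look like the knob, the smaller one is meant.

How it is judged:
By the outcome, as a careful person would: the job done as asked, in the order asked, and still so for the second after the job is handed in, with the robot touching nothing.
It also fails if it takes over 72 s, if anything falls off the work surface, if the arm or the gripper's body presses on something with over 40 N, if the wrist force passes 120 N, or if a joint passes its speed limit or range.

## Working session

There is one attempt and no reset: what is moved stays moved. The work goes in short steps, Python scripts to look and compute and a shell command to move; the robot and the scene stay as the last step left them, time stands still between calls to the robot, and variables do not carry over. Pictures are saved under pics/ and viewed, about 8 in all and at most 12, crops included, and the job is handed in when it is done.

```bash
mkdir -p pics; cat > h.py <<'E'
import numpy as np, cv2, json
from scipy.spatial.transform import Rotation as R
from bench import r, optics, hand_in
def rot(p):
    o=np.array(p["orientation"],float)
    return o if o.shape==(3,3) else R.from_euler('xyz',o,degrees=True).as_matrix()
def world(cam,depth):
    p=optics.camera_params(cam);K=np.array(p["camera_matrix"]);h,w=depth.shape
    u,v=np.meshgrid(np.arange(w),np.arange(h))
    c=np.stack([(u-K[0,2])/K[0,0]*depth,(v-K[1,2])/K[1,1]*depth,depth],-1)
    return c@rot(p).T+np.array(p["eye"])
def pix(cam,P):
    p=optics.camera_params(cam);K=np.array(p["camera_matrix"])
    c=rot(p).T@(np.array(P)-np.array(p["eye"]));q=K@c;return (q[:2]/q[2]).round(0)
E
python3 - <<'E'
from h import *
im={}
for c in("scene","top"):
    print(c,optics.camera_params(c))
    i,d=optics.snapshot(c);im[c]=i;np.save(f"{c}.npy",d);cv2.imwrite(f"pics/{c}1.png",i)
    for q in("knob","box","caddy"):
        for a in optics.search_frame(c,q): print(c,q,np.round(a["at"]),round(a["score"],2),pix(c,a["at"]))
s=r.sense();print(s)
E
```

```text
scene {'camera_matrix': array([[461.63622086,   0.        , 277.25270133],
       [  0.        , 461.63622086, 206.60699536],
       [  0.        ,   0.        ,   1.        ]]), 'eye': array([-563.38805295,  610.90482304,  927.79134574]), 'orientation': array([-127.35969657,    0.23500006, -117.65741216])}
scene knob [412. 405.  72.] 0.66 [181. 242.]
scene knob [433. 267.  73.] 0.63 [224. 223.]
scene box [484.  29.  76.] 0.69 [288. 191.]
scene box [224. 257.  84.] 0.57 [259. 264.]
scene box [ 299. -127.   20.] 0.56 [360. 222.]
scene caddy [429. 278.  42.] 0.81 [222. 233.]
top {'camera_matrix': array([[449.49466474,   0.        , 277.34714835],
       [  0.        , 449.49466474, 210.05094728],
       [  0.        ,   0.        ,   1.        ]]), 'eye': array([ 316.56114331,   87.30459992, 1418.15853443]), 'orientation': array([-175.8361894 ,   -0.19919765,  -89.3111864 ])}
top knob [446. 258.  72.] 0.66 [219. 199.]
top box [504.   8.  79.] 0.68 [303. 180.]
top box [ 290. -230.  118.] 0.68 [386. 253.]
top box [244. 248.  79.] 0.67 [221. 267.]
top caddy [442. 266.  42.] 0.69 [218. 201.]
{'time': 0.4, 'joint_pos': array([-7.12431784e+01,  7.47719882e+00,  8.52766301e+01, -5.16941924e-04,
        8.72629996e+01, -4.89190290e+00]), 'qd': array([-0.03395444, -0.11534507, -0.13260783,  0.02032024, -0.00853421,
       -0.02578493]), 'joint_efforts': array([-2.67667838e-05, -5.68512833e+01, -5.00104344e+01, -1.54933600e-04,
        5.24753719e-03, -1.91213240e-05]), 'tool_pos': array([ 240.67779626, -549.51926959,  231.14455821]), 'tcp_rot': array([-1.79999079e+02,  1.68113148e-02, -6.63512506e+01]), 'ft_force': array([ 0.82006368, -1.31386578, -0.24110366]), 'wrist_torque': array([-0.02403557, -0.03641175, -0.00928299]), 'finger_gap': 85.50705867327679}
```

View pics/top1.png

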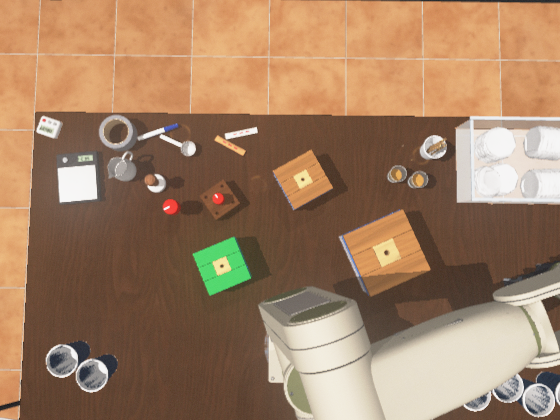

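View pics/scene1.png

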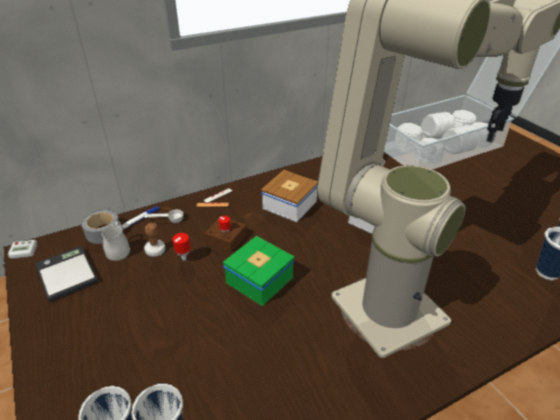

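The top view shows three boxes: a wooden-lid one at (303,180), a larger wooden-lid one at (386,253) and a green one at (221,267). There are two knobs: one in the block at (219,199) and one standing free at (170,207). The smaller non-green box at (303,180) and the knob in the block fit the description. I'll measure both and confirm them in an enlarged crop.

```bash
python3 - <<'E'
from h import *
i=cv2.imread("pics/top1.png");d=np.load("top.npy");W=world("top",d)
print("eye check table z",np.median(W[330:350,150:200,2]))
def rect(name,box,zlo,zhi):
    u0,v0,u1,v1=box;w=W[v0:v1,u0:u1];m=(w[...,2]>zlo)&(w[...,2]<zhi)
    n,l,st,_=cv2.connectedComponentsWithStats(m.astype(np.uint8));k=1+st[1:,4].argmax();p=w[l==k]
    print(name,cv2.minAreaRect(p[:,:2].astype(np.float32)),"z",np.median(p[:,2]),len(p))
rect("smallbox",(262,140,345,220),70,92)
rect("bigbox",(330,200,440,305),70,150)
rect("caddy",(190,170,250,230),33,48)
hsv=cv2.cvtColor(i,cv2.COLOR_BGR2HSV)
red=((hsv[...,0]<8)|(hsv[...,0]>172))&(hsv[...,1]>170)&(hsv[...,2]>110)
for n,(u,v) in dict(caddyknob=(218,199),other=(170,207)).items():
    m=np.zeros_like(red);m[v-14:v+15,u-14:u+15]=red[v-14:v+15,u-14:u+15]
    p=W[m];zt=np.percentile(p[:,2],80);q=p[p[:,2]>zt-8];print(n,len(p),"ztop",zt,cv2.minEnclosingCircle(q[:,:2].astype(np.float32)),q.mean(0))
# pilot hole: dark spot in lid centre
ys,xs=np.where(cv2.cvtColor(i,cv2.COLOR_BGR2GRAY)[172:188,295:311]<90)
print("hole px",xs.mean()+295,ys.mean()+172,len(xs))
p=optics.camera_params("top");K=p["camera_matrix"]
ray=rot(p)@np.linalg.inv(K)@[xs.mean()+295,ys.mean()+172,1];e=np.array(p["eye"]);print("hole",e+ray*(80-e[2])/ray[2])
a=cv2.resize(i[125:285,140:300],None,fx=3.5,fy=3.5,interpolation=cv2.INTER_CUBIC);cv2.imwrite("pics/crop1.png",a)
E
```

```text
eye check table z -0.7264666936811182
smallbox ((507.8511962890625, 9.010498046875), (134.5735321044922, 134.7110595703125), 29.789888381958008) z 79.286922450563 1961
bigbox ((292.1865234375, -232.94842529296875), (195.25596618652344, 195.7465362548828), 24.353761672973633) z 114.89092515165726 4605
caddy ((446.75335693359375, 262.821044921875), (90.6942138671875, 90.28182220458984), 35.56776428222656) z 38.984989841609035 706
caddyknob 102 ztop 78.57457897807998 ((447.0267028808594, 262.0047302246094), 17.113954544067383) [446.06300444 261.33813391  76.72076478]
other 196 ztop 84.02640532967894 ((419.8215026855469, 402.69671630859375), 22.578536987304688) [420.08650366 401.11157942  82.20070725]
hole px 302.5 179.0 2
hole [508.36686184   9.47836558  80.        ]
```

View pics/crop1.png

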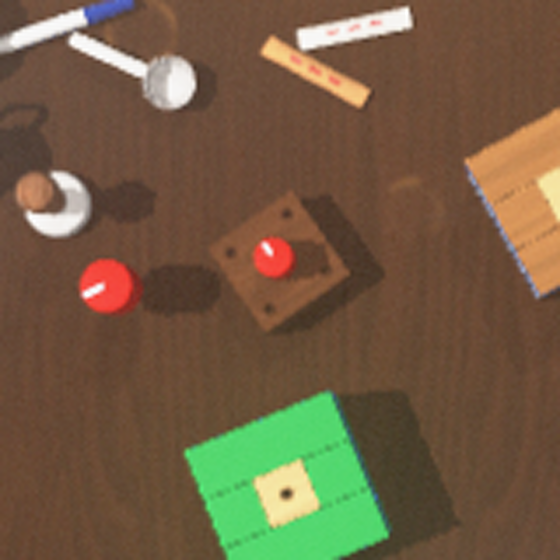

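The crop confirms it. The knob in the block is about 34 mm across, against about 45 mm for the free one, and the box at (508,9) has a 134 mm lid with its top at z≈80, against 195 mm for the larger box. I'll travel over the knob at a safe height.

```bash
python3 -m pendant '[[1,-36.7,-28.6,0,0],[1,-36.7,-28.6,0,0],[1,-36.7,-28.6,0,0],[1,-36.7,-28.6,0,0],[1,-36.7,-28.6,0,0],[1,-36.7,-28.6,0,0],[1,-36.7,-28.6,0,0],[1,-36.7,-28.6,0,0],[1,-36.7,-28.6,0,0]]' && python3 -m pendant '[[1,-36.7,-28.6,0,0],[1,-36.7,-28.6,0,0],[1,-36.7,-28.6,0,0],[1,-36.7,-28.6,0,0],[1,-36.7,-28.6,0,0],[1,-36.7,-28.6,0,0],[1,-36.7,-28.6,0,0],[1,-36.7,-28.6,0,0],[1,-36.7,-28.6,0,0]]'; python3 -c "
from h import *;s=r.sense();print(s['joint_pos'],s['tool_pos'],s['tcp_rot'],s['time'],s['ft_force'])"
```

```text
time: 1.3
tool_pos: [344.1, -142.1, 231.6]
tcp_rot: [-180.0, -0.1, -66.4]
ft_force: [1.2, -0.4, -0.5]
finger_gap: 85.0
time: 2.2
tool_pos: [447.4, 264.3, 231.4]
tcp_rot: [-180.0, -0.0, -66.3]
ft_force: [0.6, -0.8, 0.1]
finger_gap: 85.5
[ 2.49183152e+01 -5.08960397e+00  9.79881288e+01 -7.40661153e-03
  8.70620797e+01  9.12421974e+01] [447.3960429  264.25172994 231.43969779] [-1.79960453e+02 -6.54135503e-03 -6.63235074e+01] 2.2 [ 0.5825635  -0.81987993  0.14450858]
```

```bash
python3 -m pendant '[[1,0,0,0,-8.4],[1,0,0,0,-8.4],[1,0,0,0,-8.4],[1,0,0,0,-8.4],[1,0,0,0,-8.4],[1,0,0,0,-8.4],[1,0,0,0,-8.4],[1,0,0,0,-8.4],[1,0,0,0,-8.4],[1,0,0,0,-8.4]]' >/dev/null&& python3 -m pendant '[[1,0,0,0,-8.4],[1,0,0,0,-8.4],[1,0,0,0,-8.4],[1,0,0,0,-8.4],[1,0,0,0,-8.4],[1,0,0,0,-8.4],[1,0,0,0,-8.4],[1,0,0,0,-8.4],[1,0,0,0,-8.4],[1,0,0,0,-8.4]]' >/dev/null&& python3 -m pendant '[[1,0,0,0,-8.4],[1,0,0,0,-8.4],[1,0,0,0,-8.4],[1,0,0,0,-8.4],[1,0,0,0,0],[1,0,0,0,0]]' ; python3 - <<'E'
from h import *
s=r.sense();print(s['joint_pos'],s['time'])
i,d=optics.snapshot("wrist");W=world("wrist",d);cv2.imwrite("pics/wrist1.png",i)
hsv=cv2.cvtColor(i,cv2.COLOR_BGR2HSV)
red=((hsv[...,0]<8)|(hsv[...,0]>172))&(hsv[...,1]>150)&(hsv[...,2]>80)
n,l,st,c=cv2.connectedComponentsWithStats(red.astype(np.uint8))
for k in range(1,n):
    if st[k,4]>200:
        p=W[l==k];zt=np.percentile(p[:,2],90);q=p[p[:,2]>zt-4];print(c[k],st[k],zt,cv2.minEnclosingCircle(q[:,:2].astype(np.float32)),q.mean(0))
m=(abs(W[...,2]-39)<5);p=W[m];p=p[np.hypot(*(p[:,:2]-[447,262]).T)<75];print(cv2.minAreaRect(p[:,:2].astype(np.float32)),np.median(p[:,2]))
E
```

```text
time: 4.8
tool_pos: [447.3, 262.0, 231.3]
tcp_rot: [180.0, 0.0, 135.0]
ft_force: [0.1, -0.0, 0.5]
finger_gap: 85.1
[ 2.46968345e+01 -5.24799815e+00  9.81463845e+01 -1.68697984e-04
  8.70957691e+01 -1.10300777e+02] 4.8
[285.87376014 187.83047791] [ 268  168   37   42 1109] 78.5960315255544 ((424.47900390625, 244.3791961669922), 46.96942901611328) [445.97666418 263.94861582  79.34569307]
[395.89507892 253.10584958] [ 373  236   58   42 1077] 82.7093035489714 ((400.50146484375, 316.09783935546875), 107.10240936279297) [411.21306962 385.2565802   94.65005958]
((447.849609375, 265.6137390136719), (90.3496322631836, 90.15258026123047), 35.73043441772461) 39.90015482454595
```

View pics/wrist1.png

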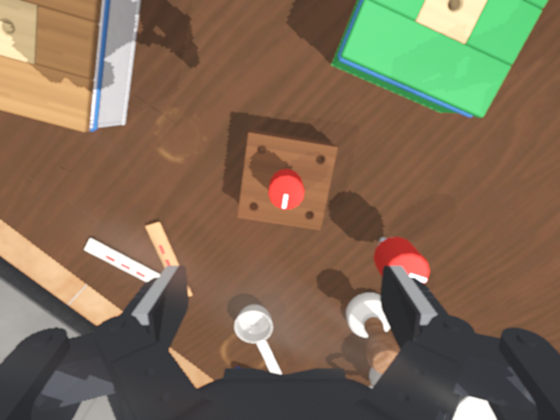

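The wrist view shows the knob at (286,188), centred in the block, with clear space for the fingers. The free knob at (396,253) is well outside the jaws. Both cameras agree to within 2–3 mm, so I'll use the mean and grasp.

```bash
python3 -m pendant '[[1,1,1,40,0],[1,0,0,40,0],[1,0,0,40,0],[1,0,0,30,0],[1,0,0,20,0],[1,0,0,10,0],[1,0,0,7,0],[1,0,0,0,0]]' 80 && python3 -m pendant '[[0,0,0,0,0],[0,0,0,0,0],[0,0,0,0,0],[0,0,0,0,0],[0,0,0,0,0],[0,0,0,0,0],[0,0,0,0,0],[0,0,0,0,0],[0,0,0,0,0],[0,0,0,0,0]]' 80; python3 -c "
from h import *;s=r.sense();print(s['joint_pos'],s['tool_pos'],s['tcp_rot'],s['wrist_torque'],s['ft_force'])"
```

```text
time: 5.65
tool_pos: [447.3, 263.5, 44.2]
tcp_rot: [-180.0, -0.0, 135.2]
ft_force: [-0.1, -0.0, -0.1]
finger_gap: 85.4
time: 6.65
tool_pos: [448.1, 263.9, 45.4]
tcp_rot: [179.9, 0.0, 135.2]
ft_force: [-1.1, -0.6, 6.6]
finger_gap: 32.1
[ 2.48392488e+01  5.11131931e+00  1.08190235e+02  1.53701290e-03
  6.65839082e+01 -1.10409187e+02] [448.12167938 263.86316979  45.44869434] [1.79892160e+02 3.86188242e-02 1.35247790e+02] [-0.031342    0.14585946  0.06667756] [-1.10512781 -0.5795772   6.61288351]
```

```bash
python3 -m pendant '[[0,0,0,-5,0],[0,0,0,-15,0],[0,0,0,-40,0],[0,0,0,-40,0],[0,0,0,-40,0],[0,0,0,-10,0],[0,0,0,0,0],[0,0,0,0,0]]' 80; python3 - <<'E'
from h import *
i,d=optics.snapshot("scene");np.save("s2.npy",d)
s=r.sense();u,v=pix("scene",s['tool_pos']).astype(int);print(u,v)
a=i[max(v-45,0):v+45,u-60:u+60];j,_=optics.snapshot("wrist")
o=np.hstack([cv2.resize(a,(480,360),interpolation=cv2.INTER_CUBIC),cv2.resize(j[300:420,200:360],(320,360))[:360]]);cv2.imwrite("pics/hold.png",o)
E
```

```text
time: 7.45
tool_pos: [446.6, 263.1, 193.3]
tcp_rot: [-179.9, -0.0, 135.2]
ft_force: [-0.3, -0.1, -2.2]
finger_gap: 31.9
221 187
```

View pics/hold.png

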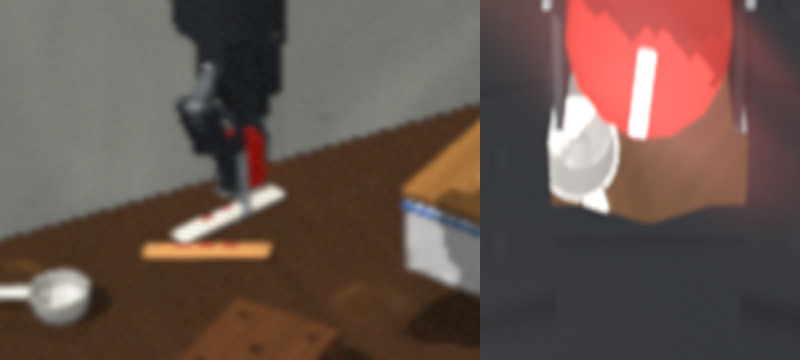

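```bash
python3 - <<'E'
from h import *
s=r.sense();i,d=optics.snapshot("wrist");W=world("wrist",d);cv2.imwrite("pics/wrist2.png",i);np.save("w2.npy",W)
Rt=R.from_euler('xyz',s['tcp_rot'],degrees=True).as_matrix()
T=(W-s['tool_pos'])@Rt
hsv=cv2.cvtColor(i,cv2.COLOR_BGR2HSV)
red=((hsv[...,0]<8)|(hsv[...,0]>172))&(hsv[...,1]>120)&(hsv[...,2]>80)&(d>0)&(d<400)
n,l,st,c=cv2.connectedComponentsWithStats(red.astype(np.uint8));k=1+st[1:,4].argmax();print(st[k],c[k])
p=T[l==k];print(np.percentile(p,[2,10,50,90,98],axis=0).round(1))
cv2.imwrite("pics/wrist2c.png",cv2.resize(i[200:420,160:400],None,fx=2.5,fy=2.5))
E
```

```text
[ 242  241   85  105 6775] [284.39586716 292.72354244]
[[-14.3 -15.2 -33.4]
 [-11.  -14.6 -32.9]
 [  1.3  -6.  -31.8]
 [ 12.9   9.2 -12. ]
 [ 16.6  15.3  -2.8]]
```

View pics/wrist2c.png

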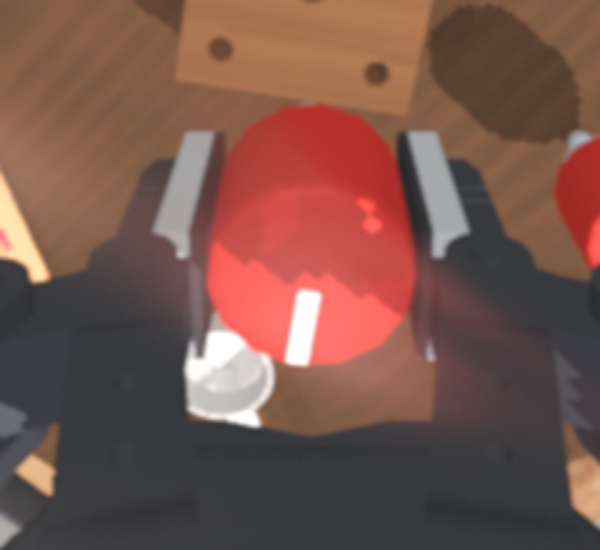

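The knob is held upright and central: the wrist view shows its top face between the pads around (285,293). Next I'll hover over the pilot hole and measure the knob and hole with the same camera.

```bash
python3 -m pendant '[[0,0,0,-42,0],[0,-31.8,-19.5,0,0],[0,-31.8,-19.5,0,0],[0,-31.8,-19.5,0,0],[0,-31.8,-19.5,0,0],[0,-31.8,-19.5,0,0],[0,-31.8,-19.5,0,0],[0,-31.8,-19.5,0,0],[0,0,0,0,0],[0,0,0,0,0]]' 80; cat > m.py <<'E'
from h import *
import sys
s=r.sense();i,d=optics.snapshot("wrist");W=world("wrist",d)
Rt=R.from_euler('xyz',s['tcp_rot'],degrees=True).as_matrix();T=(W-s['tool_pos'])@Rt
print(s['joint_pos'].round(1),s['tool_pos'].round(2),s['tcp_rot'].round(2))
hsv=cv2.cvtColor(i,cv2.COLOR_BGR2HSV)
red=((hsv[...,0]<8)|(hsv[...,0]>172))&(hsv[...,1]>110)&(hsv[...,2]>80)&(d>0)&(d<400)
m=red&(abs(T[...,0])<25)&(abs(T[...,1])<25)
p=T[m];zt=np.percentile(p[:,2],5)
for z0,z1 in((zt-2,zt+3),):
    q=p[(p[:,2]>z0)&(p[:,2]<z1)];A=np.c_[q[:,:2],np.ones(len(q))];k=np.linalg.lstsq(A,q[:,2],rcond=None)[0]
    print("top face n",len(q),"slopes deg",np.degrees(k[:2]).round(1),"z at 0",k[2].round(1),"x",np.percentile(q[:,0],[1,99]).round(1),"y",np.percentile(q[:,1],[1,99]).round(1),cv2.minEnclosingCircle(q[:,:2].astype(np.float32)))
lid=(abs(W[...,2]-80)<6)&(d>0);print("lid z",np.median(W[lid][:,2]))
ll=W[lid];ll=ll[np.hypot(*(ll[:,:2]-[508,9]).T)<100];print("lid rect",cv2.minAreaRect(ll[:,:2].astype(np.float32)))
# hole: dark blob near expectation
g=cv2.GaussianBlur(cv2.cvtColor(i,cv2.COLOR_BGR2GRAY),(3,3),0)
u,v=pix("wrist",[508,9.5,80]).astype(int);print("expect",u,v)
w=g[v-25:v+26,u-25:u+26];t=(w.min()+np.median(w))/2;b=(w<t).astype(np.uint8)
n,l,st,c=cv2.connectedComponentsWithStats(b)
par=optics.camera_params("wrist");K=par["camera_matrix"];e=np.array(par["eye"])
for k in range(1,n):
    if st[k,4]>15:
        px=c[k]+[u-25,v-25];ray=rot(par)@np.linalg.inv(K)@[*px,1];H=e+ray*(80-e[2])/ray[2]
        print("blob",px.round(1),st[k],"hole",H.round(2),"tool",((H-s['tool_pos'])@Rt).round(2))
cv2.imwrite(sys.argv[1],i)
E
python3 m.py pics/wrist3.png
```

```text
time: 8.6
tool_pos: [508.6, 9.2, 234.8]
tcp_rot: [-179.9, -0.1, 135.1]
ft_force: [-0.8, -0.1, -2.0]
finger_gap: 32.0
[  -4.8   -6.7   99.2    0.    87.7 -139.9] [508.61   9.21 234.75] [-1.7991e+02 -1.4000e-01  1.3512e+02]
top face n 4570 slopes deg [-0.  -0.7] z at 0 -32.5 x [-14.4  17.1] y [-13.9  15.7] ((0.9340285658836365, -0.18997742235660553), 18.30242347717285)
lid z 80.09474761865673
lid rect ((508.23248291015625, 12.336311340332031), (133.77963256835938, 134.1880645751953), 29.815704345703125)
expect 283 189
blob [285.6 189.6] [24 23  8  6 45] hole [506.88  11.98  80.  ] tool [  2.81   0.97 154.76]
```

View pics/wrist3.png

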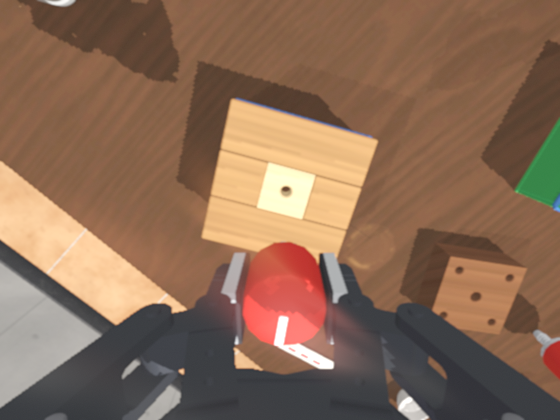

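Hole at (286,190), lid rect and knob top are measured in one frame. The hole is about 1.3 mm along tool x and 0.8 mm along tool y from the knob axis, which agrees with the top view. I'll apply that and descend to just above the lid, then continue gently.

```bash
python3 -m pendant '[[0,1.3,0.8,40,0],[0,0,0,40,0],[0,0,0,25,0],[0,0,0,12,0],[0,0,0,5,0],[0,0,0,0,0],[0,0,0,0,0]]' 80;  python3 -m pendant '[[0,0,0,2,0],[0,0,0,2,0],[0,0,0,2,0],[0,0,0,0,0]]'; python3 m.py pics/wrist4.png | tail -n +2 | head -2
python3 -m pendant '[[0,0,0,2,0],[0,0,0,2,0],[0,0,0,0,0]]'
```

```text
time: 9.35
tool_pos: [510.1, 11.5, 116.0]
tcp_rot: [179.9, 0.1, 135.3]
ft_force: [0.0, -0.3, -0.9]
finger_gap: 32.1
time: 9.75
tool_pos: [508.8, 11.1, 108.3]
tcp_rot: [-180.0, 0.0, 135.2]
ft_force: [-0.3, 0.6, -1.4]
finger_gap: 32.2
top face n 4592 slopes deg [-0.1 -0.5] z at 0 -32.2 x [-15.3  16.7] y [-14.6  15.5] ((0.2017950862646103, -0.9905100464820862), 18.949108123779297)
lid z 79.79946383702251
time: 10.1
tool_pos: [508.6, 11.3, 103.8]
tcp_rot: [-180.0, -0.0, 135.2]
ft_force: [0.1, -1.1, -0.7]
finger_gap: 32.1
```

No contact force with the point about 5 mm below lid level, so it has entered the hole. I'll continue down to contact.

```bash
python3 -m pendant '[[0,0,0,2,0],[0,0,0,2,0],[0,0,0,2,0],[0,0,0,2,0],[0,0,0,2,0],[0,0,0,0,0]]'; python3 -m pendant '[[0,0,0,1,0],[0,0,0,1,0],[0,0,0,1,0],[0,0,0,0,0]]' 
```

```text
time: 10.7
tool_pos: [508.4, 11.2, 93.6]
tcp_rot: [-179.9, -0.0, 135.2]
ft_force: [-3.0, -2.2, -2.1]
finger_gap: 31.8
time: 11.1
tool_pos: [508.5, 11.0, 91.0]
tcp_rot: [-179.9, -0.0, 135.2]
ft_force: [-4.7, -3.1, -0.5]
finger_gap: 32.1
```

```bash
python3 -m pendant '[[0,0.1,-0.7,0,0],[0,0,0,0,0]]'; python3 -m pendant '[[0,0,0,1,0],[0,0,0,1,0],[0,0,0,0,0],[0,0,0,0,0]]'; python3 -m pendant '[[0,0,0,0.5,0],[0,0,0,0.5,0],[0,0,0,0,0],[0,0,0,0,0]]' 
```

```text
time: 11.3
tool_pos: [508.3, 11.0, 91.2]
tcp_rot: [180.0, -0.0, 135.2]
ft_force: [-2.1, -1.3, -1.6]
finger_gap: 32.5
time: 11.7
tool_pos: [508.4, 10.9, 89.2]
tcp_rot: [180.0, -0.0, 135.3]
ft_force: [-1.6, -1.3, -2.9]
finger_gap: 32.3
time: 12.1
tool_pos: [508.4, 10.9, 88.3]
tcp_rot: [180.0, 0.0, 135.3]
ft_force: [-1.8, -2.2, -1.1]
finger_gap: 32.1
```

```bash
python3 -m pendant '[[0,0,-0.4,0.5,0],[0,0,0,0.5,0],[0,0,0,0,0]]'; python3 -m pendant '[[0,0,0,0.5,0],[0,0,0,0,0],[0,0,0,0,0]]' 
```

```text
time: 12.4
tool_pos: [508.4, 10.7, 87.8]
tcp_rot: [180.0, 0.0, 135.3]
ft_force: [-2.9, 0.7, 3.9]
finger_gap: 32.5
time: 12.7
tool_pos: [508.5, 10.7, 87.5]
tcp_rot: [180.0, 0.0, 135.3]
ft_force: [-3.7, 0.9, 7.1]
finger_gap: 32.5
```

```bash
python3 -m pendant '[[0,0.1,0,0.5,0],[0,0,0,0,0],[0,0,0,0,0]]'; python3 -m pendant '[[0,0,0,0.4,0],[0,0,0,0,0],[0,0,0,0,0]]' 
```

```text
time: 13.0
tool_pos: [508.5, 10.7, 87.3]
tcp_rot: [180.0, 0.0, 135.3]
ft_force: [-4.3, 0.1, 9.7]
finger_gap: 32.1
time: 13.3
tool_pos: [508.5, 10.8, 87.2]
tcp_rot: [179.9, 0.0, 135.3]
ft_force: [-6.3, 0.9, 11.2]
finger_gap: 32.1
```

```bash
python3 -m pendant '[[0,0.4,-0.4,0.4,0],[0,0,0,0,0],[0,0,0,0,0]]'; python3 -m pendant '[[0,0,0,0.5,0],[0,0,0,0,0],[0,0,0,0,0]]' 
```

```text
time: 13.6
tool_pos: [508.5, 10.8, 87.1]
tcp_rot: [179.9, 0.1, 135.3]
ft_force: [-5.2, 0.7, 11.6]
finger_gap: 32.3
time: 13.9
tool_pos: [508.5, 10.7, 86.9]
tcp_rot: [179.9, 0.1, 135.3]
ft_force: [-6.2, 1.7, 15.5]
finger_gap: 32.2
```

About 16 N axial. Now turning clockwise (positive about tool z) with matched feed, in short runs.

```bash
python3 -m pendant '[[0,0,0,0.14,8],[0,0,0,0.14,8],[0,0,0,0.14,8]]'; python3 -m pendant '[[0,0,0,0.14,8],[0,0,0,0.14,8]]' 
```

```text
time: 14.2
tool_pos: [508.4, 10.9, 86.5]
tcp_rot: [179.9, 0.0, 110.9]
ft_force: [-6.9, 2.6, 14.9]
finger_gap: 32.5
time: 14.4
tool_pos: [508.4, 11.0, 86.2]
tcp_rot: [179.9, -0.0, 94.9]
ft_force: [-7.4, 3.2, 15.7]
finger_gap: 32.3
```

```bash
python3 -m pendant '[[0,0.3,-0.8,0.15,8],[0,0,0,0.15,8],[0,0,0,0.15,8],[0,0,0,0.15,8]]'; python3 -m pendant '[[0,0,0,0.14,8],[0,0,0,0.14,8],[0,0,0,0.14,8]]' 
```

```text
time: 14.8
tool_pos: [508.2, 11.2, 85.8]
tcp_rot: [179.8, -0.1, 62.9]
ft_force: [-4.6, 2.5, 13.5]
finger_gap: 32.0
time: 15.1
tool_pos: [508.2, 11.4, 85.4]
tcp_rot: [179.9, -0.2, 38.9]
ft_force: [-4.6, 2.9, 12.9]
finger_gap: 32.4
```

```bash
python3 -m pendant '[[0,0,0,0.5,6],[0,0,0,0.15,8],[0,0,0,0.15,8]]'; python3 -m pendant '[[0,0,0,0.15,8],[0,0,0,0.15,8],[0,0,0,0.15,8]]' 
```

```text
time: 15.4
tool_pos: [508.4, 11.5, 84.9]
tcp_rot: [180.0, -0.2, 16.9]
ft_force: [-4.7, 3.5, 15.7]
finger_gap: 32.1
time: 15.7
tool_pos: [509.1, 11.6, 84.9]
tcp_rot: [-179.9, -0.3, -7.1]
ft_force: [-3.5, 5.1, 16.3]
finger_gap: 32.1
```

```bash
python3 -m pendant '[[0,0,0,0.1,8],[0,0,0,0.1,8],[0,0,0,0,0]]'; python3 -m pendant '[[0,0,0,0.1,8],[0,0,0,0.1,8],[0,0,0,0,0]]' 
```

```text
time: 16.0
tool_pos: [509.4, 11.6, 84.8]
tcp_rot: [-179.8, -0.3, -23.0]
ft_force: [-2.3, 4.5, 16.4]
finger_gap: 32.1
time: 16.3
tool_pos: [509.7, 11.5, 84.9]
tcp_rot: [-179.7, -0.3, -39.0]
ft_force: [-0.9, 4.2, 16.5]
finger_gap: 31.9
```

The TCP has stopped sinking at z≈84.85, so I'll check whether the flange is home and the knob is turning with the jaws.

```bash
python3 m.py pics/wrist5.png | head -3; python3 - <<'E'
from h import *
i=cv2.imread("pics/wrist5.png");j,d=optics.snapshot("scene");s=r.sense();u,v=pix("scene",[508,10,85]).astype(int)
a=cv2.resize(j[v-30:v+30,u-40:u+40],(560,420),interpolation=cv2.INTER_CUBIC);b=cv2.resize(i[200:410,215:355],(280,420))[:, :240]
cv2.imwrite("pics/chk.png",np.hstack([a,b]));print(s['wrist_torque'],s['ft_force'])
E
```

```text
[-4.500e+00  2.000e-01  1.087e+02  1.000e-01  7.070e+01  3.450e+01] [509.68  11.49  84.86] [-179.72   -0.27  -39.03]
top face n 4646 slopes deg [ 0.1 -0.7] z at 0 -32.4 x [-17.1  15. ] y [-15.   15.1] ((-1.1778464317321777, -1.6987547874450684), 19.12898826599121)
lid z 79.36322212245426
[ 0.65052361  0.31023743 -0.05155909] [-1.52533725  4.23206234 15.76361217]
```

View pics/chk.png

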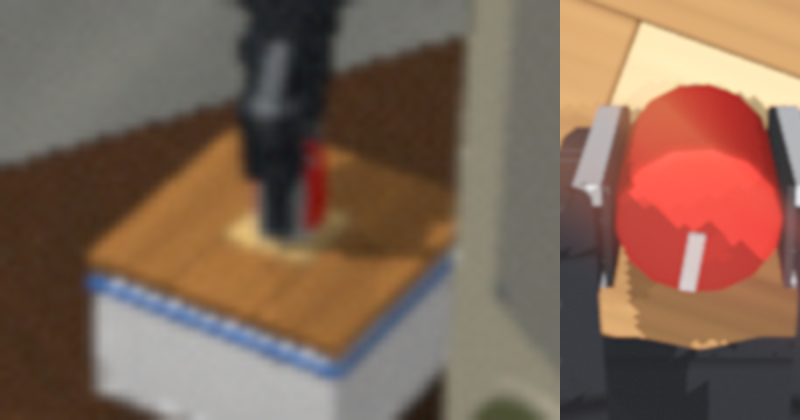

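The bar has kept its place in the jaws, so there was no slip, and the knob top at z≈117.3 matches "home" on a loaded lid (117.5). I'll do one confirming turn at slightly higher force.

```bash
python3 -m pendant '[[0,0,0,0.3,8],[0,0,0,0.1,8],[0,0,0,0.05,8],[0,0,0,0,0]]'; python3 -m pendant '[[0,0,0,0,8],[0,0,0,0,8],[0,0,0,0,8],[0,0,0,0,0]]' 
```

```text
time: 16.8
tool_pos: [510.1, 11.1, 84.8]
tcp_rot: [-179.6, -0.2, -63.0]
ft_force: [-0.4, 2.3, 17.7]
finger_gap: 32.2
time: 17.2
tool_pos: [510.2, 10.7, 84.8]
tcp_rot: [-179.6, -0.0, -87.0]
ft_force: [-1.1, -0.1, 17.5]
finger_gap: 32.2
```

No further sinking in a further 48° of turn at about 18 N, so it is home. Next: unload, release and retreat.

```bash
python3 -m pendant '[[0,0,0,-1.2,0],[0,0,0,-1.2,0],[0,0,0,0,0]]'; python3 -m pendant '[[0.5,0,0,0,0],[0.7,0,0,0,0],[1,0,0,0,0],[1,0,0,0,0],[1,0,0,0,0],[1,0,0,0,0]]'; python3 -m pendant '[[1,0,0,-5,0],[1,0,0,-15,0],[1,0,0,-40,0],[1,0,0,-40,0],[1,0,0,-40,0],[1,0,0,0,0],[1,0,0,0,0]]'; python3 - <<'E'
from h import *
i,d=optics.snapshot("wrist");W=world("wrist",d)
hsv=cv2.cvtColor(i,cv2.COLOR_BGR2HSV)
red=((hsv[...,0]<8)|(hsv[...,0]>172))&(hsv[...,1]>110)&(hsv[...,2]>80)&(d>0)&(np.hypot(W[...,0]-508,W[...,1]-10)<28)
p=W[red];zt=np.percentile(p[:,2],60);q=p[abs(p[:,2]-zt)<3];A=np.c_[q[:,:2]-[508,10],np.ones(len(q))];k=np.linalg.lstsq(A,q[:,2],rcond=None)[0]
ring=(np.hypot(W[...,0]-508,W[...,1]-10)>30)&(np.hypot(W[...,0]-508,W[...,1]-10)<60)&(abs(W[...,2]-80)<6)
print("top z",q[:,2].mean(),"slopes",np.degrees(k[:2]),"mid",q.mean(0),"lid",np.median(W[ring][:,2]),len(q))
u,v=pix("wrist",[508,10,95]).astype(int);print(u,v)
cv2.imwrite("pics/end.png",np.hstack([cv2.resize(i[max(v-50,0):max(v-50,0)+100,u-50:u+50],(400,400),interpolation=cv2.INTER_CUBIC)]))
j,_=optics.snapshot("top");cv2.imwrite("pics/top2.png",j)
o=cv2.imread("pics/top1.png");df=cv2.absdiff(o,j).max(2)
for n,(a,b) in dict(shot1=(397,174),shot2=(418,180),stir=(434,147),tamper=(154,183),pitcher=(123,168)).items(): print(n,df[b-15:b+16,a-15:a+16].mean())
E
```

```text
time: 17.5
tool_pos: [508.9, 10.7, 85.2]
tcp_rot: [-179.7, -0.0, -86.7]
ft_force: [5.1, 0.1, 8.0]
finger_gap: 32.2
time: 18.1
tool_pos: [506.4, 10.9, 83.4]
tcp_rot: [180.0, 0.0, -86.7]
ft_force: [0.1, -0.2, -0.4]
finger_gap: 85.5
time: 18.8
tool_pos: [507.8, 10.8, 226.4]
tcp_rot: [-179.7, -0.0, -86.7]
ft_force: [-0.4, 0.9, -0.1]
finger_gap: 85.2
top z 116.21295439676874 slopes [-1.34049318  0.08094582] mid [508.35343018  11.5960839  116.2129544 ] lid 77.98280126586448 1152
286 195
shot1 15.59105098855359
shot2 20.471383975026015
stir 5.287200832466181
tamper 3.064516129032258
pitcher 2.739854318418314
```

View pics/end.png

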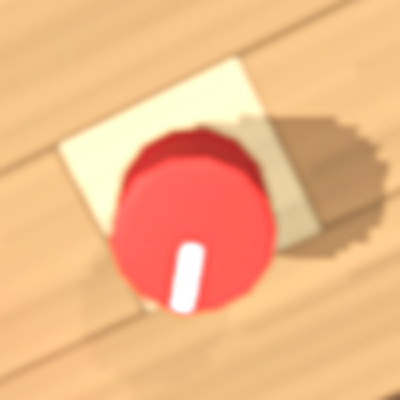

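```bash
python3 - <<'E'
from h import *
a=cv2.imread("pics/top1.png")[120:210,370:470];b=cv2.imread("pics/top2.png")[120:210,370:470]
cv2.imwrite("pics/cmp.png",cv2.resize(np.hstack([a,b]),None,fx=4,fy=4))
i,d=optics.snapshot("wrist");W=world("wrist",d);rr=np.hypot(W[...,0]-508,W[...,1]-10);m=(rr>30)&(rr<60)&(abs(W[...,2]-78.5)<4)
q=W[m];print(np.degrees(np.linalg.lstsq(np.c_[q[:,:2]-[508,10],np.ones(len(q))],q[:,2],rcond=None)[0][:2]),r.sense()['time'])
E
```

```text
[-0.09860259 -0.04337141] 18.95
```

View pics/cmp.png

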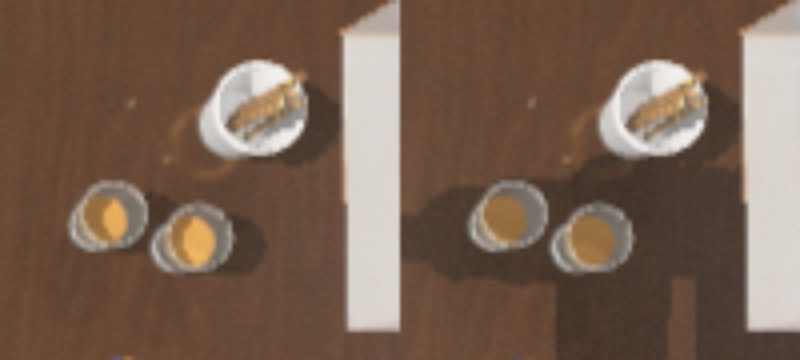

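The glasses and cup are unmoved; only the arm's shadow differs. Handing in.

```bash
python3 -c "
from bench import hand_in;print(hand_in())"
```

```text
the job is handed in; nothing more can be done
None
```

The small red knob is out of the spares block and screwed fully home in the pilot hole of the smaller white box's lid, and I handed the job in at about 19 s of the 72 s.

- **Driving:** I pressed at about 13–18 N as read at the ends of the calls, so under 25 N. It turned about 220° clockwise and stopped sinking after about 2.1 mm. A final 48° at about 18 N gave no further sinking.
- **Seating:** After release, the knob top measured 38.2 mm above the lid; 38 mm is flush. The gripper was clear at z≈226 mm.
- **Lean:** The top face showed an apparent lean of about 1.3° against 0.1° for the lid. About 0.7° of that is camera bias, which I also saw while the knob was held upright in the gripper.
- **Bystanders:** The top view compared before and after shows the glasses, stirrer cup, tamper and pitcher unmoved. The only change was the arm's shadow over the glasses.
- **Disagreements:** The wrist and top cameras differed by about 3 mm in y, so I aligned the screw using both. The sideways force on the screw reached about 8 N before I eased it. The jaws read 32 mm on the 34 mm knob, but it did not slip.

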